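# Pin a tensile coupon into the tension fixture with two drift pins

### The job

Lay the narrow-headed tensile coupon (the one that drops in between the cheeks) on the two lugs of the tension fixture and push a drift pin fully home through it into the fixed anchor lug. Then push the other drift pin down through the coupon into the sliding lug, letting its tapered nose draw the slide into line rather than shifting the slide beforehand, until its flange sits flat on the coupon. Let go of everything and leave the wide-headed coupon and the other things on the bench where they are.

Things in the scene. Friction and masses are not known exactly. Their poses are not given: they have to be found in the camera images.
- coupon_center (a point): centre (half-way up) of the narrow-headed flat steel tensile coupon, a dog-bone bar 140 mm long, 8 mm thick: square heads 44 mm wide, waist 22 mm wide and about 28 mm long; x along its length, z up. A 20.5 mm hole through each head, 48 mm from the centre; both ends are alike. 0.28 kg. Starts flat on the bench.
- wide_coupon_center (a point): centre (half-way up) of a similar coupon 140 mm long and 8 mm thick with heads 58 mm wide and a waist 26 mm wide; x along its length. Too wide for the fixture; to be left alone.
- fixture: tension fixture, fixed to the bench: dark base plate 210x76x10 mm, a grey fixed anchor lug at one end, a bare steel lug sliding on two guide rods. Origin on the bench midway between the two bores when in line; x along the fixture from anchor (x = -48 mm) to slide (x = +48 mm); the base reaches from x = -85 to +125 mm.
- anchor_hole (a point): centre of the bore of the grey anchor lug, at its seat; x points to the sliding lug, z up. Each lug is a block 46 mm long, 68 mm wide with a flat seat 60 mm above the bench and a 20.5 mm bore 50 mm deep, straight down; cheeks 9 mm thick along its two sides rise 10 mm above the seat and leave a 50 mm wide gap for the coupon's head. About 50 mm are free between the lugs.
- slide_hole (a point): centre of the bore of the sliding lug, at the level of its seat 60 mm above the bench; same axes and sizes as the anchor's. It moves with the slide.
- slide (a joint): position of the sliding lug, in m: 0 when its bore is 96 mm from the anchor's, in line with the coupon's second hole; positive when it stands farther from the anchor (range -0.004 to 0.010; starts 0.0045 to 0.0065 off). A friction brake holds it where it is left; it takes about 4 N to move.
- pin_1_grip (a point): centre of the red grip of a drift pin, z up along the pin. Grip 26 mm diameter, 42 mm long; below it a steel stop flange 34 mm diameter, 5 mm thick, its underside 26 mm under this point; then a parallel shank 19.5 mm diameter, 22 mm long; then a 31 mm taper to a 5 mm nose that ends 79 mm under this point. 0.2 kg; the steel is polished and oiled. Hangs upright in the rack by its flange.
- pin_2_grip (a point): centre of the red grip of the other drift pin, z up along the pin. Grip 26 mm diameter, 42 mm long; below it a steel stop flange 34 mm diameter, 5 mm thick, its underside 26 mm under this point; then a parallel shank 19.5 mm diameter, 22 mm long; then a 31 mm taper to a 5 mm nose that ends 79 mm under this point. 0.2 kg; the steel is polished and oiled. Hangs upright in the rack by its flange.
- rack_top (a point): centre of the top of the pin rack, a fixed light wooden block 116 mm long, 50 mm wide and 58 mm high with two 22 mm holes, 34 mm either side of the centre along its x axis; each holds a drift pin, nose down
- mounting_press: big blue mounting press that stands fixed behind the work, an obstacle 0.42 m tall: its front face is 0.11 m in front (-x) of this origin, knobs stick out 50 mm more, and on its right (-y) side, 0.10 to 0.17 m from the origin, an upright hand wheel reaches 0.15 m in front of the origin and from 50 to 240 mm above the bench
- weight: bystander: brass 500 g test weight with a knob, 38 mm across, 70 mm tall; origin at the centre of its underside
- bearing: bystander: ball bearing lying flat, 35 mm across, 11 mm high; origin at the centre of its underside
- green_puck: bystander: green moulded specimen puck, 30 mm across, 21 mm high; origin at the centre of its underside
- black_puck: bystander: black moulded specimen puck, 30 mm across, 19 mm high; origin at the centre of its underside
- oil_bottle: bystander: small white oiler with a red spout, 41 mm across, 113 mm tall; origin at the centre of its underside
- parts_tin: bystander: round flat tin, 64 mm across, 22 mm high; origin at the centre of its underside

How it is judged:
By the outcome, as a careful person would: the job done as asked, in the order asked, and still so for the second after the job is handed in, with the robot touching nothing.
It also fails if it takes over 72 s, if anything falls off the work surface, if the arm or the gripper's body presses on something with over 40 N, if the wrist force passes 120 N, or if a joint passes its speed limit or range.

### The arm

A 7-joint arm with a two-finger parallel gripper is mounted at the origin on a cart in front of the work surface, level with it; the furniture and walls round the work are solid. World frame = base frame: x ahead of the robot, y to its left, z up, the work surface at z = 0. Lengths are in m, angles in rad, forces in N, time in s.
With the tool pointing down it reaches from about 0.425 to 0.95 m from the base axis. Payload 4.7 kg.
Tool frame: the origin (TCP) lies on the centre line of the jaws, within the pads' length; the fingertips stand robot.nose_length ahead of it and the grasp point (between the pads) lies 8 mm behind it (robot.nose_length is the distance from the TCP to the fingertips, in m); z points along the fingers, x is the direction in which the jaws open and shut, and the axes are right-handed (so a half turn about z gives the same grasp; the last joint's range is limited). The gripper opens to 85 mm and grips with 20 to 120 N. Pads are 22 mm wide; open, the fingers measure 114 mm over their backs; the gripper's body (76 mm by 85 mm) begins 54 mm behind the grasp point. The pads swing forward as they close: fully open they stand 13 mm farther back than shut.
Start: joints at [1.123, 0.469, -0.049, 1.532, 0.024, 1.141, -0.082], TCP at [0.275, -0.617, 0.242] pointing down, gripper open.
Joint ranges: [-2.59, 2.59], [-0.33, 1.99], [-1.39, 1.29], [0.1, 2.45], [-1.04, 4.18], [0.21, 1.99], [-2.66, 2.66]. Speed limits (rad/s): [2.57, 2.57, 3.14, 3.14, 3.14, 3.14, 3.14].

### API

Orientations are given as [roll, pitch, yaw] about the fixed x, y, z axes, in that order (R = Rz(yaw) Ry(pitch) Rx(roll)).
In Python, from plant import robot gives the robot as it stands. Calls block until the motion is done:
- robot.goto(position, orientation): joint-space move of the TCP to a pose.
- robot.move_straight(position, vel=0.15, attitude=None, contact_N=None): straight line of the TCP; attitude=None keeps the orientation; vel is the mean speed in m/s. With contact_N (N) it stops when the force on the tool has changed by that much, and returns True; else False.
- robot.move_joints(angles): joint-space move.
- robot.grip(opening, strength=None): opening from 0.0 (shut) to 1.0 (fully open); strength is the grip in N (None keeps the last); returns when the fingers have stopped.
- robot.sleep(seconds).
- robot.inverse_kinematics(position, orientation): joint angles nearest the present ones, or None.
- robot.sense(): the state.
- robot.grab_frame(name): name is "scene" or "top"; returns a dict with "image" (480x640x3 uint8, red, green, blue), "range_z" (480x640 float32, m along the optical axis (not along the pixel's ray), 0 where there is no reading), "fx", "fy", "cx", "cy" (pixels), "dist_coeffs" ([k1, k2, p1, p2, k3] as OpenCV has them; the pictures are not rectified), "R" (3x3) and "t" (3): a world point X has camera coordinates R X + t. Camera axes: x right, y down, z forward; pixel columns grow to the right and rows downward; lengths in m; the calibration is good to about 2 mm. A picture is of the moment at which its call begins.
A pose or a line that the arm cannot do raises robot.IKError and nothing moves.
- robot.close_job(): hands the job in, once; it reports no verdict.
The state is a dict: "t": time; "joint_pos": joint angles; "joint_velocities": joint speeds; "effort": joint torques, N m; "tcp_pos": TCP position; "tcp_rot": TCP orientation; "wrist_force": force on the tool from outside, world axes, zero at the start; "torque": the same for the moment, N m; "opening": opening from 0.0 (shut) to 1.0 (fully open).
Only numpy, scipy, OpenCV 4.12 (cv2) and the standard library are available. Lean on these libraries where they do the work, as an engineer would, in place of code of your own. Each camera call takes 0.05 s, during which the arm holds its last target.

## Working session

There is one attempt and no reset: what is moved stays moved. The work goes in short steps, each a Python script; the robot and the scene stay as the last script left them, time stands still between calls to the robot, and variables do not carry over. Pictures are saved under pics/ and viewed, and the job is handed in when it is done.

```bash
ls; mkdir -p pics; python3 - <<'E'
from plant import robot
import cv2,numpy as np,pickle
s=robot.sense(); print(s, robot.nose_length)
for n in("scene","top"):
    f=robot.grab_frame(n); cv2.imwrite(f"pics/{n}0.png",f["image"][:,:,::-1]); pickle.dump(f,open(f"{n}0.pkl","wb"))
    print(n,f["fx"],f["fy"],f["cx"],f["cy"],f["dist_coeffs"],f["R"],f["t"],-f["R"].T@f["t"])
E
```

```text
pics
{'t': 0.0, 'joint_pos': array([ 1.12312828,  0.46946251, -0.0485723 ,  1.53368148,  0.02409209,
        1.14101211, -0.08228062]), 'joint_velocities': array([-4.54679235e-04,  1.88163641e-04, -1.34497875e-03,  3.03910728e-04,
        1.45642225e-05, -9.32870959e-04, -4.50026721e-04]), 'effort': array([-1.41290989e-04, -5.10304499e+01, -4.68556979e-02, -2.37709111e+01,
        1.06393601e-02,  7.57714530e-03,  2.17106367e-05]), 'tcp_pos': array([ 0.27425057, -0.61616105,  0.2412524 ]), 'tcp_rot': array([ 3.14151672e+00,  1.97672895e-03, -1.15200113e+00]), 'wrist_force': array([-0.05416722,  0.6335281 , -0.83121367]), 'torque': array([0.00905461, 0.01274955, 0.01140845]), 'opening': 0.9998100959071125} 0.011
scene 539.7052208166177 539.7052208166177 327.50306599094114 242.55272443049756 [-0.15016389  0.          0.          0.          0.        ] [[-0.80649822 -0.59117492 -0.00853473]
 [-0.40146822  0.55817779 -0.72612727]
 [ 0.43403213 -0.58219393 -0.68750734]] [0.39513259 0.36150046 1.10063214] [-0.01390503  0.6725923   1.02256037]
top 466.23823676634714 466.23823676634714 316.4750351480213 230.95780323470407 [0.03548031 0.         0.         0.         0.        ] [[ 0.02677653 -0.99948855  0.01748281]
 [-0.99330758 -0.02856844 -0.11191021]
 [ 0.11235243 -0.01436924 -0.99356452]] [-0.14344054  0.56187993  1.19361078] [ 0.42785536 -0.11016386  1.25131716]
```

View pics/scene0.png

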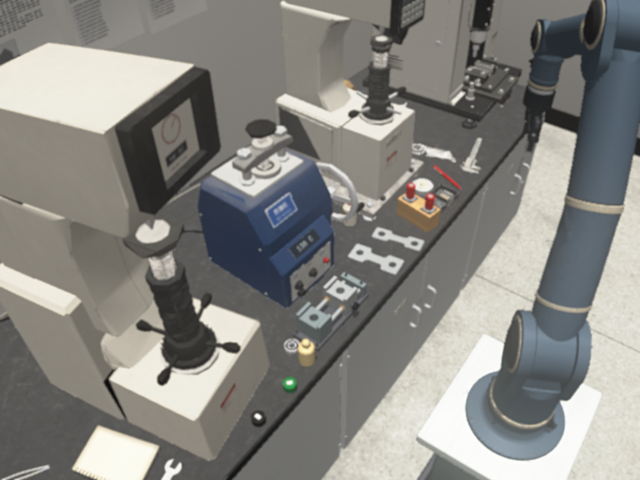

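View pics/top0.png

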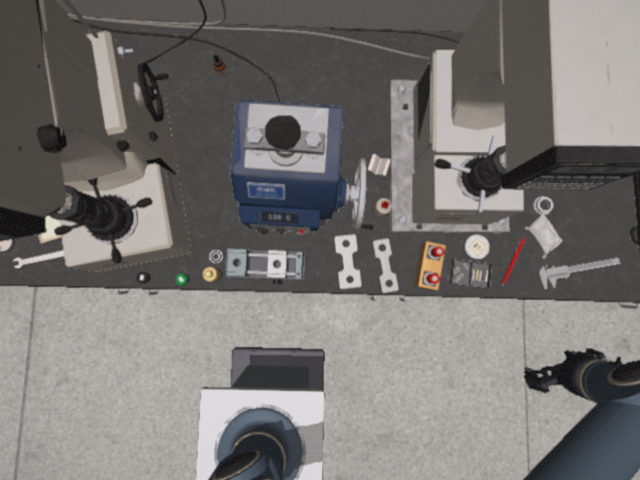

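```bash
cat > h.py <<'E'
import cv2,numpy as np,pickle
def ray(f,px):
    K=np.array([[f["fx"],0,f["cx"]],[0,f["fy"],f["cy"]],[0,0,1]])
    p=cv2.undistortPoints(np.array(px,float).reshape(-1,1,2),K,np.array(f["dist_coeffs"]),criteria=None) if False else cv2.undistortPoints(np.array(px,float).reshape(-1,1,2),K,np.array(f["dist_coeffs"])).reshape(-1,2)
    p=p.reshape(-1,2)
    d=np.c_[p,np.ones(len(p))]@f["R"]
    return -f["R"].T@f["t"],d
def onplane(f,px,z):
    o,d=ray(f,px); s=(z-o[2])/d[:,2]; return o+d*s[:,None]
def proj(f,X):
    K=np.array([[f["fx"],0,f["cx"]],[0,f["fy"],f["cy"]],[0,0,1]])
    return cv2.projectPoints(np.array(X,float).reshape(-1,1,3),cv2.Rodrigues(f["R"])[0],f["t"],K,np.array(f["dist_coeffs"]))[0].reshape(-1,2)
def load(n): return pickle.load(open(n+".pkl","rb"))
E
python3 - <<'E'
from h import *
f=load("top0"); im=f["image"][:,:,::-1]
a=cv2.resize(im[225:300,200:350],None,fx=5,fy=5,interpolation=cv2.INTER_CUBIC)
b=cv2.resize(im[225:300,325:475],None,fx=5,fy=5,interpolation=cv2.INTER_CUBIC)
cv2.imwrite("pics/c0.png",np.vstack([a[:290],b[:310]])) if False else (cv2.imwrite("pics/c0a.png",a),cv2.imwrite("pics/c0b.png",b))
g=load("scene0"); im=g["image"][:,:,::-1]
cv2.imwrite("pics/c0c.png",cv2.resize(im[170:350,280:460],None,fx=3.3,fy=3.3,interpolation=cv2.INTER_CUBIC))
print(onplane(f,[[347,262],[386,265],[237,263],[278,264],[432,265]],0.0))
E
```

```text
[[ 0.48791503 -0.21239458  0.        ]
 [ 0.48281911 -0.31725132  0.        ]
 [ 0.47721169  0.08152831  0.        ]
 [ 0.47748429 -0.02775313  0.        ]
 [ 0.48633925 -0.4407752   0.        ]]
```

View pics/c0a.png

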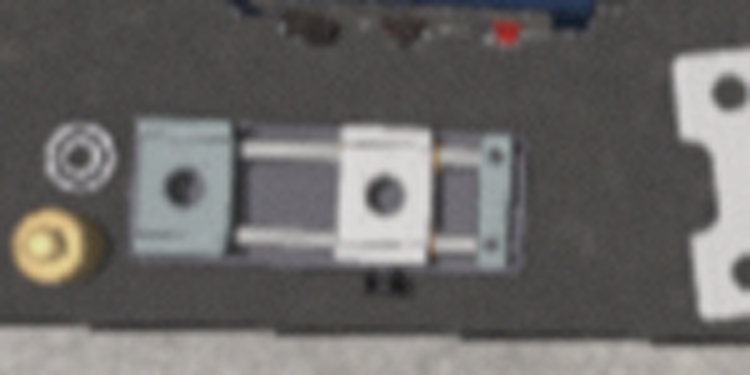

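View pics/c0b.png

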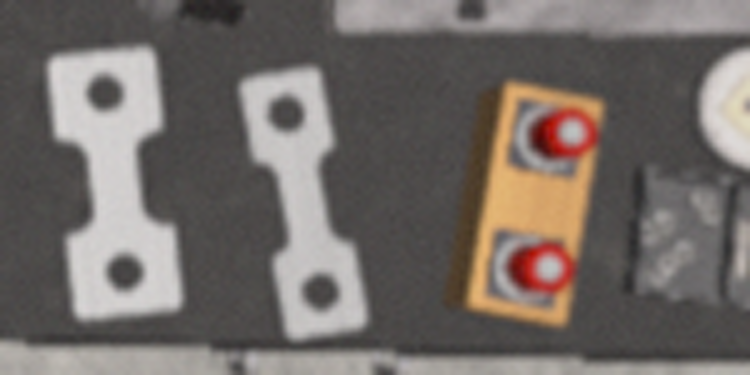

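View pics/c0c.png

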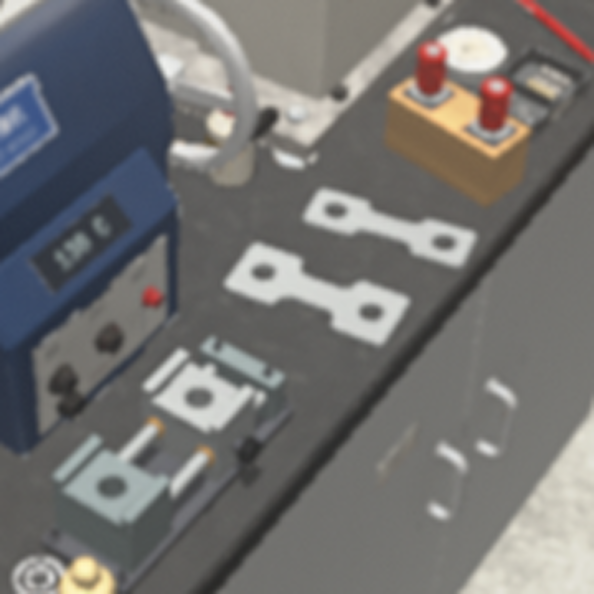

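```bash
cat > meas.py <<'E'
from h import *
def world_depth(f):
    h,w=f["range_z"].shape
    v,u=np.mgrid[0:h,0:w]
    o,d=ray(f,np.c_[u.ravel(),v.ravel()])
    P=o+d*f["range_z"].reshape(-1,1)
    P=P.reshape(h,w,3); P[f["range_z"]==0]=np.nan
    return P
E
python3 - <<'E'
from meas import *
np.set_printoptions(precision=4,suppress=True)
f=load("top0"); g=load("scene0")
for n,f,rois in(("top",f,{"wide":(325,225,365,295),"narrow":(368,230,402,295)}),("scene",g,{"wide":(345,240,406,276),"narrow":(370,225,426,253)})):
    gray=cv2.cvtColor(f["image"],cv2.COLOR_RGB2GRAY)
    S=8
    for k,(x0,y0,x1,y1) in rois.items():
        c=cv2.resize(gray[y0:y1,x0:x1],None,fx=S,fy=S,interpolation=cv2.INTER_CUBIC)
        m=(c>130).astype(np.uint8)
        cs,hi=cv2.findContours(m,cv2.RETR_CCOMP,cv2.CHAIN_APPROX_NONE)
        i=max(range(len(cs)),key=lambda j:cv2.contourArea(cs[j]))
        topx=lambda q:(np.asarray(q,float).reshape(-1,2)+.5)/S-.5+[x0,y0]
        W=onplane(f,topx(cs[i]),0.008)[:,:2]
        M=cv2.moments((W*1e5).astype(np.float32)); ce=np.array([M['m10'],M['m01']])/M['m00']/1e5
        print(n,k,"cent",ce,"rect",cv2.minAreaRect((W*1000).astype(np.float32)))
        H=[]
        for j in range(len(cs)):
            if hi[0][j][3]==i and cv2.contourArea(cs[j])>300:
                w=onplane(f,topx(cs[j]),0.008)[:,:2]; (c0,ax,_)=cv2.fitEllipse((w*1e3).astype(np.float32)); H.append(c0); print("  hole",c0,ax)
        if len(H)==2:
            d=np.subtract(*H); print("  mid",np.mean(H,0),"len",np.linalg.norm(d),"ang",np.degrees(np.arctan2(d[1],d[0])))
f=load("top0")
# bores
for n,f,rois in(("top",f,{"anchor":(229,254,245,272),"slide":(269,255,285,273)}),("scene",g,{"anchor":(300,307,328,327),"slide":(330,281,352,299)})):
    gray=cv2.cvtColor(f["image"],cv2.COLOR_RGB2GRAY)
    for k,(x0,y0,x1,y1) in rois.items():
        c=cv2.resize(gray[y0:y1,x0:x1],None,fx=S,fy=S,interpolation=cv2.INTER_CUBIC)
        med=np.percentile(c,60); lo=c.min()
        for fr in(.5,.7):
            m=(c<lo+fr*(med-lo)).astype(np.uint8)
            n_,lab,st,cc=cv2.connectedComponentsWithStats(m)
            j=min(range(1,n_),key=lambda j:np.hypot(*(cc[j]-np.array(c.shape[::-1])/2))+ (1e3 if st[j,4]<200 else 0))
            cs,_=cv2.findContours((lab==j).astype(np.uint8),cv2.RETR_EXTERNAL,cv2.CHAIN_APPROX_NONE)
            w=onplane(f,(cs[0].reshape(-1,2)+.5)/S-.5+[x0,y0],0.060)[:,:2]
            print(n,k,fr,cv2.fitEllipse((w*1e3).astype(np.float32)), w.mean(0))
P=world_depth(load("top0"))
print("depth seats",P[258,232],P[258,275],"bench",P[285,320])
# press front knobs
for r in (222,226,229,231,233): print(r,P[r,255:310:6].tolist() if 0 else P[r,[262,280,301],:].round(3).tolist())
E
```

```text
top wide cent [ 0.4904 -0.2129] rect ((490.24798583984375, -212.90103149414062), (142.92172241210938, 59.502723693847656), 7.442479133605957)
  hole (442.6321105957031, -219.239501953125) (18.241046905517578, 18.76414680480957)
  hole (537.8655395507812, -206.85089111328125) (18.286746978759766, 18.79313087463379)
  mid [ 490.2488 -213.0452] len 96.03584575086016 ang -172.5881980052728
top narrow cent [ 0.4824 -0.3138] rect ((482.4840087890625, -313.81475830078125), (142.319580078125, 45.10352325439453), 11.49021053314209)
  hole (435.22308349609375, -323.4764404296875) (18.983428955078125, 19.276334762573242)
  hole (529.4891967773438, -304.210693359375) (18.86659812927246, 19.33993148803711)
  mid [ 482.3561 -313.8436] len 96.21470325958872 ang -168.44917936641605
scene wide cent [ 0.488  -0.2124] rect ((487.9398498535156, -212.60276794433594), (144.310302734375, 63.86465072631836), 7.695786476135254)
  hole (440.3507080078125, -218.8821258544922) (15.475672721862793, 16.646242141723633)
  hole (535.2618408203125, -206.27684020996094) (14.882797241210938, 16.460676193237305)
  mid 
[... 1310 characters left out ...]
43295288086), (17.349506378173828, 18.913206100463867), 129.41326904296875) [ 0.473  -0.0272]
scene slide 0.7 ((473.0306701660156, -27.25809097290039), (20.47930335998535, 21.199020385742188), 129.86170959472656) [ 0.4731 -0.0272]
depth seats [0.4874 0.0862 0.0563] [ 0.49   -0.0237  0.0631] bench [ 0.4247 -0.1416 -0.0028]
222 [[0.572, 0.006, 0.132], [0.574, -0.037, 0.13], [0.575, -0.088, 0.137]]
226 [[0.57, 0.012, 0.072], [0.568, -0.036, 0.099], [0.567, -0.088, 0.115]]
229 [[0.562, 0.011, 0.072], [0.563, -0.034, 0.074], [0.565, -0.088, 0.072]]
231 [[0.558, 0.012, 0.068], [0.559, -0.034, 0.071], [0.56, -0.088, 0.072]]
233 [[0.556, 0.014, 0.037], [0.554, -0.034, 0.068], [0.556, -0.088, 0.058]]
```

```bash
python3 - <<'E'
from meas import *
from plant import robot
np.set_printoptions(precision=4,suppress=True)
out=[]
for n,(x0,y0,x1,y1) in(("top0",(418,238,450,294)),("scene0",(396,180,445,232))):
    f=load(n); im=f["image"]; S=10
    c=im[y0:y1,x0:x1]
    out.append(cv2.resize(cv2.resize(c,None,fx=S,fy=S,interpolation=cv2.INTER_CUBIC),(380,560))[:,:,::-1])
    hsv=cv2.cvtColor(cv2.resize(c,None,fx=S,fy=S,interpolation=cv2.INTER_CUBIC),cv2.COLOR_RGB2HSV)
    m=((hsv[...,0]<6)|(hsv[...,0]>168))&(hsv[...,1]>140)&(hsv[...,2]>80)
    cs,_=cv2.findContours(m.astype(np.uint8),cv2.RETR_EXTERNAL,cv2.CHAIN_APPROX_NONE)
    for q in cs:
        if cv2.contourArea(q)<800: continue
        w=(q.reshape(-1,2)+.5)/S-.5+[x0,y0]
        r=cv2.minAreaRect(w.astype(np.float32)); bb=[w.min(0),w.max(0)]
        M=cv2.moments(cv2.convexHull(w.astype(np.float32))); ce=[M['m10']/M['m00'],M['m01']/M['m00']]
        print(n,"bbox",bb,"cent",ce,"centroid at z=.084",onplane(f,[ce],.084)[0])
    # rack orange mask
    m=((hsv[...,0]>8)&(hsv[...,0]<25)&(hsv[...,1]>90)&(hsv[...,2]>150)).astype(np.uint8)
    pts=np.argwhere(m)[:,::-1]; w=onplane(f,(pts+.5)/S-.5+[x0,y0],.058)[:,:2]
    print(n,"rack",cv2.minAreaRect((w*1e3).astype(np.float32)))
cv2.imwrite("pics/r0.png",np.hstack(out))
D=np.pi
for p,y in(([.4812,-.3137,.1],-78.45),([.4812,-.3137,.012],-78.45),([.476,.0237,.16],-.6),([.476,.0237,.066],-.6),([.476,.0747,.2],-.6),([.5,-.44,.2],-80),([.45,-.44,.2],-80),([.45,-.44,.09],-80)):
    q=robot.inverse_kinematics(p,[D,0,np.radians(y)]); print(p,y,q)
E
```

```text
top0 bbox [array([426.75, 273.05]), array([439.55, 283.05])] cent [433.2354730658755, 278.0971585268212] centroid at z=.084 [ 0.4499 -0.4216  0.084 ]
top0 bbox [array([431.15, 246.65]), array([444.05, 255.95])] cent [437.67246490612837, 251.42647826507203] centroid at z=.084 [ 0.5169 -0.4329  0.084 ]
top0 rack ((483.1121826171875, -424.4235534667969), (51.989559173583984, 118.07793426513672), 80.12429809570312)
scene0 bbox [array([425.45, 194.75]), array([434.75, 208.35])] cent [429.5827680746525, 200.9545010093759] centroid at z=.084 [ 0.4483 -0.422   0.084 ]
scene0 bbox [array([406.35, 183.95]), array([413.95, 197.35])] cent [409.976218980612, 190.5776794323592] centroid at z=.084 [ 0.5157 -0.4305  0.084 ]
scene0 rack ((480.59942626953125, -423.1302185058594), (57.10307312011719, 120.96265411376953), 80.28878021240234)
[0.4812, -0.3137, 0.1] -78.45 [ 0.5879  0.4719 -0.1089  1.9047  0.0711  0.7686 -0.9295]
[0.4812, -0.3137, 0.012] -78.45 [ 0.5709  0.6028 -0.0881  1.9469  0.089   0.5955 -0.9446]
[0.476, 0.0237, 0.16] -0.6 [ 0.4359  0.3206 -0.6819  2.05    0.2659  0.8571 -0.4074]
[0.476, 0.0237, 0.066] -0.6 [ 0.3255  0.4616 -0.5709  2.1269  0.4042  0.6585 -0.5331]
[0.476, 0.0747, 0.2] -0.6 [ 0.4406  0.2979 -0.808   1.993   0.2627  0.9561 -0.5092]
[0.5, -0.44, 0.2] -80 [ 0.7026  0.4897 -0.0631  1.6006  0.0341  1.0524 -0.7663]
[0.45, -0.44, 0.2] -80 [ 0.7525  0.4326 -0.0615  1.6928  0.0303  1.0171 -0.7155]
[0.45, -0.44, 0.09] -80 [ 0.7481  0.5558 -0.0564  1.7804  0.0412  0.8066 -0.7246]
```

View pics/r0.png

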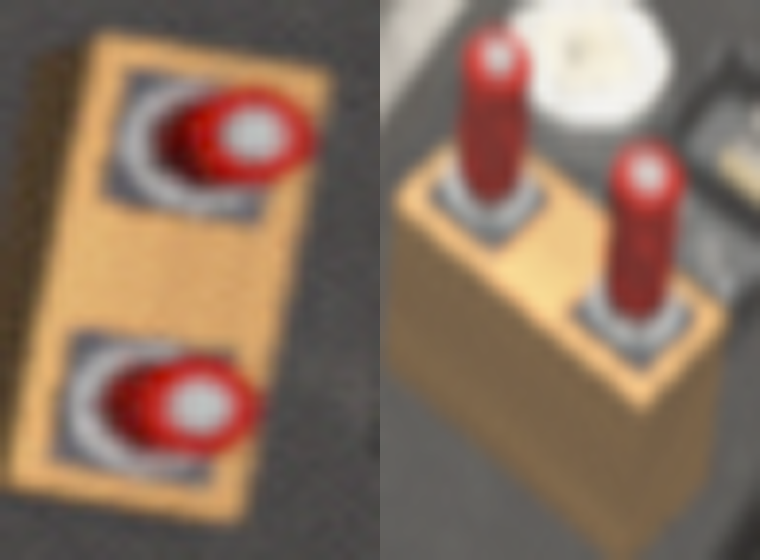

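```bash
python3 - <<'E'
from plant import robot
import numpy as np,cv2,pickle
np.set_printoptions(precision=4,suppress=True)
O=[np.pi,0,np.radians(-78.45)]
robot.grip(0.5)
robot.goto([.4812,-.3137,.10],O)
robot.move_straight([.4812,-.3137,.035],vel=.1)
print(robot.sense()["tcp_pos"],robot.sense()["wrist_force"])
h=robot.move_straight([.4812,-.3137,.004],vel=.02,contact_N=5)
s=robot.sense(); print(h,s["t"],s["tcp_pos"],s["wrist_force"],s["opening"])
for n in("scene","top"):
    f=robot.grab_frame(n); cv2.imwrite(f"pics/{n}1.png",f["image"][:,:,::-1]); pickle.dump(f,open(f"{n}1.pkl","wb"))
a=pickle.load(open("scene1.pkl","rb"))["image"][200:270,350:450]
cv2.imwrite("pics/c1.png",cv2.resize(a,None,fx=7,fy=7,interpolation=cv2.INTER_CUBIC)[:,:,::-1])
E
```

```text
[ 0.4816 -0.314   0.0354] [-0.1051  0.5152 -0.0528]
True 4.0167 [ 0.4811 -0.3136  0.0092] [-0.1066 -0.4579  4.8486] 0.5025455014753681
```

View pics/c1.png

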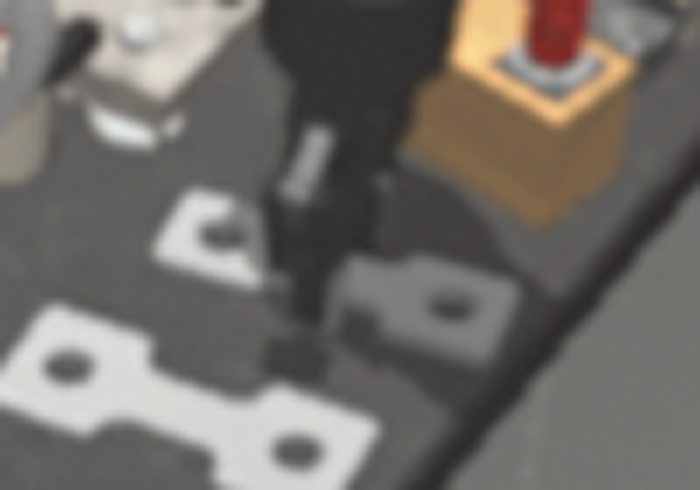

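```bash
python3 - <<'E'
from plant import robot
import numpy as np,cv2,pickle
np.set_printoptions(precision=4,suppress=True)
robot.move_straight([.4812,-.3137,.0135],vel=.03)
robot.grip(0.0,60)
s=robot.sense(); print(s["t"],s["tcp_pos"],s["wrist_force"],s["opening"])
robot.move_straight([.4812,-.3137,.2],vel=.15)
s=robot.sense(); print(s["t"],s["tcp_pos"],s["wrist_force"],s["opening"])
robot.goto([.465,-.28,.2],[np.pi,0,np.radians(-.6)])
robot.move_straight([.465,.0237,.2],vel=.15)
robot.move_straight([.475,.0237,.13],vel=.1)
s=robot.sense(); print(s["t"],s["tcp_pos"],s["tcp_rot"],s["wrist_force"],s["opening"])
for n in("scene","top"):
    f=robot.grab_frame(n); cv2.imwrite(f"pics/{n}2.png",f["image"][:,:,::-1]); pickle.dump(f,open(f"{n}2.pkl","wb"))
a=pickle.load(open("scene2.pkl","rb"))["image"][230:350,260:400]
b=pickle.load(open("top2.pkl","rb"))["image"][220:300,205:325]
cv2.imwrite("pics/c2.png",np.vstack([cv2.resize(a,(350,300),interpolation=cv2.INTER_CUBIC),cv2.resize(b,(350,233),interpolation=cv2.INTER_CUBIC)])[:,:,::-1])
E
```

```text
4.7583 [ 0.4811 -0.3137  0.0136] [-0.5777  0.139   1.9441] 0.2321621302336011
6.15 [ 0.4805 -0.3133  0.1989] [ 0.4487  0.1479 -3.0822] 0.2347085366597873
10.3083 [0.4754 0.0238 0.1304] [-3.1415 -0.0009 -0.0105] [-0.5641 -0.1508 -1.9822] 0.23113994660265494
```

View pics/c2.png

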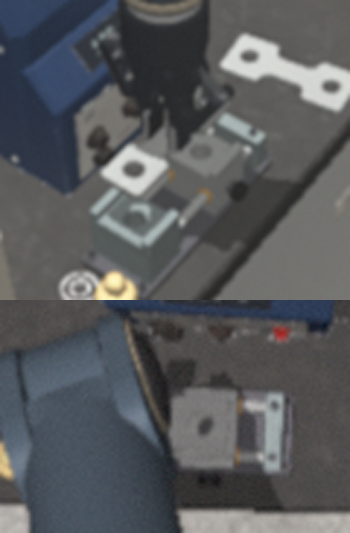

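View pics/scene2.png

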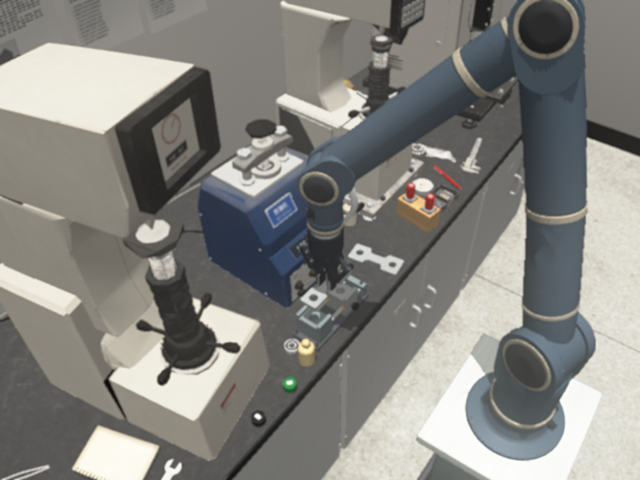

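```bash
cat >> meas.py <<'E'
def hole(f,roi,z,fr=.6,S=8):
    x0,y0,x1,y1=roi
    gray=cv2.cvtColor(f["image"],cv2.COLOR_RGB2GRAY)
    c=cv2.GaussianBlur(cv2.resize(gray[y0:y1,x0:x1],None,fx=S,fy=S,interpolation=cv2.INTER_CUBIC),(0,0),3)
    ctr=np.array(c.shape[::-1])/2
    lo=float(c[int(ctr[1])-2*S:int(ctr[1])+2*S,int(ctr[0])-2*S:int(ctr[0])+2*S].min()); hi=np.percentile(c,70)
    m=(c<lo+fr*(hi-lo)).astype(np.uint8)
    n_,lab,st,cc=cv2.connectedComponentsWithStats(m)
    js=[j for j in range(1,n_) if st[j,4]>200]
    j=min(js,key=lambda j:np.hypot(*(cc[j]-ctr)))
    cs,_=cv2.findContours((lab==j).astype(np.uint8),cv2.RETR_EXTERNAL,cv2.CHAIN_APPROX_NONE)
    px=(cs[0].reshape(-1,2)+.5)/S-.5+[x0,y0]
    w=onplane(f,px,z)[:,:2]
    e=cv2.fitEllipse((w*1e3).astype(np.float32))
    return np.array(e[0]),np.array(e[1]),px.mean(0)
E
python3 - <<'E'
from meas import *
np.set_printoptions(precision=2,suppress=True)
g=load("scene2"); f=load("top2"); z=.1248
for fr in(.5,.65):
    print("A scene",*hole(g,(308,293,323,303),z,fr))
    print("S scene",*hole(g,(335,286,347,297),z,fr))
    print("S top",*hole(f,(268,255,284,272),z,fr))
E
```

```text
A scene [475.36  71.46] [17.59 18.22] [313.11 297.34]
S scene [439.76  19.97] [15.81 19.28] [339.96 290.17]
S top [475.   -28.55] [ 9.72 14.82] [274.95 262.89]
A scene [475.4  71.4] [19.49 20.03] [313.09 297.31]
S scene [441.63  19.55] [18.83 25.58] [338.72 289.25]
S top [475.07 -28.61] [11.34 16.71] [274.97 262.87]
```

```bash
cat > act.py <<'E'
from plant import robot
from meas import *
np.set_printoptions(precision=4,suppress=True)
def st(m=""):
    s=robot.sense(); print(m,round(s["t"],2),s["tcp_pos"],"F",s["wrist_force"].round(2),"T",s["torque"].round(2),"o",round(s["opening"],3)); return s
def snap(k,sr=(260,230,400,350),tr=(205,220,325,300)):
    o=[]
    for n,(x0,y0,x1,y1) in(("scene",sr),("top",tr)):
        f=robot.grab_frame(n); pickle.dump(f,open(f"{n}{k}.pkl","wb"))
        c=f["image"][y0:y1,x0:x1]; o.append(cv2.resize(c,(395,int(395*(y1-y0)/(x1-x0))),interpolation=cv2.INTER_CUBIC))
    h=max(a.shape[0] for a in o)
    o=[np.pad(a,((0,h-a.shape[0]),(0,0),(0,0))) for a in o]
    cv2.imwrite(f"pics/s{k}.png",np.hstack(o)[:,:,::-1])
def O(y): return [np.pi,0,np.radians(y)]
E
python3 - <<'E'
from act import *
robot.move_straight([.4745,.0267,.130],vel=.05)
robot.move_straight([.4745,.0267,.084],vel=.08)
st(); snap(3,(280,270,380,350))
E
```

```text
11.38 [0.4748 0.0269 0.0841] F [-0.32  0.33 -3.34] T [ 0.02 -0.02  0.05] o 0.233
```

View pics/s3.png

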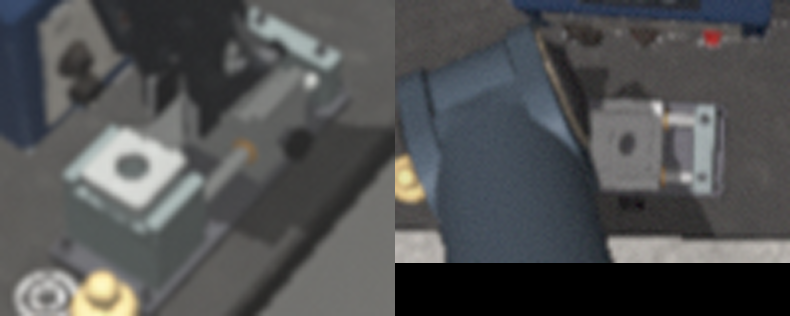

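```bash
python3 - <<'E'
from act import *
g=load("scene3"); 
for fr in(.5,.65): print("A",*hole(g,(306,305,321,319),.0785,fr))
h=robot.move_straight([.4745,.0267,.071],vel=.02,contact_N=5)
st(h); snap(4,(280,270,380,350))
E
```

```text
A [475.0253  74.2929] [18.3788 18.8478] [312.964  311.6272]
A [475.005  74.294] [20.4169 20.5923] [312.9863 311.6427]
True 12.02 [0.4745 0.0266 0.0736] F [-1.24 -0.14  4.86] T [-0.07  0.16 -0.02] o 0.227
```

View pics/s4.png

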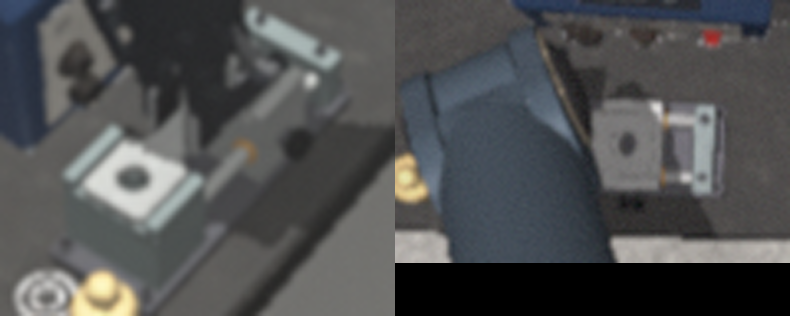

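```bash
python3 - <<'E'
from act import *
robot.grip(0.42)
st("rel")
robot.move_straight([.4735,.0267,.17],vel=.12)
robot.move_straight([.465,-.2,.22],vel=.25)
robot.goto([.4488,-.4205,.19],O(-99.9))
snap(5,(280,270,380,350))
robot.grip(0.6)
robot.move_straight([.4488,-.4205,.12],vel=.12)
h=robot.move_straight([.4488,-.4205,.081],vel=.05,contact_N=6)
st(h); snap(6,(370,160,470,250),(400,230,480,300))
E
```

```text
rel 12.42 [0.4732 0.0263 0.0726] F [ 0.7   0.4  -0.64] T [-0.03 -0.02  0.  ] o 0.419
False 17.68 [ 0.449  -0.4207  0.0812] F [ 0.31 -0.44 -0.45] T [ 0.03 -0.06 -0.02] o 0.597
```

View pics/s5.png

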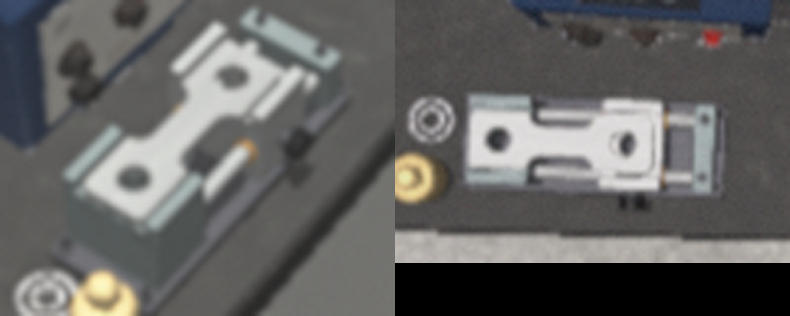

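View pics/s6.png

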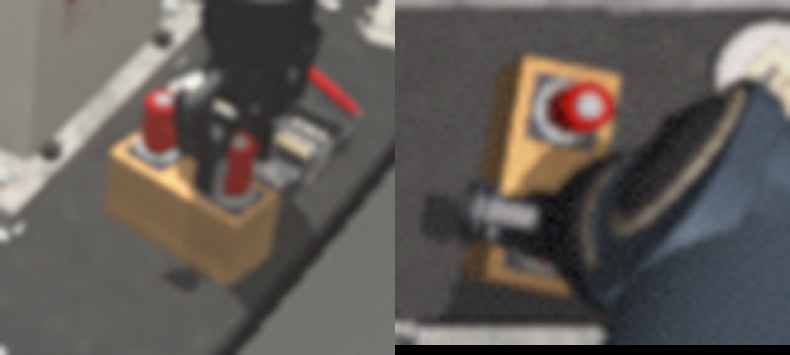

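```bash
python3 - <<'E'
from act import *
f=load("top5"); g=load("scene5")
np.set_printoptions(precision=2,suppress=True)
for fr in(.5,.65):
    print("A top",*hole(f,(228,254,244,270),.068,fr)); print("S top",*hole(f,(268,256,284,272),.068,fr))
    print("A sc",*hole(g,(306,308,321,322),.068,fr)); print("S sc",*hole(g,(332,282,346,296),.068,fr))
np.set_printoptions(precision=4,suppress=True)
robot.grip(0.0,90); st("grip")
p=robot.sense()["tcp_pos"]
robot.move_straight([p[0],p[1],.19],vel=.12); st()
snap(7,(370,130,470,250),(400,230,480,300))
E
```

```text
A top [477.06  74.53] [16.56 17.63] [235.73 261.94]
S top [476.12 -24.51] [10.85 17.  ] [274.97 263.39]
A sc [474.2   74.21] [17.58 18.36] [313.45 314.79]
S sc [473.39 -22.18] [17.56 18.33] [338.5  289.01]
A top [477.02  74.39] [18.81 19.47] [235.77 261.96]
S top [476.11 -24.55] [12.88 19.1 ] [274.97 263.42]
A sc [474.23  74.18] [19.83 20.06] [313.45 314.78]
S sc [473.47 -22.14] [19.66 20.41] [338.48 289.01]
grip 18.13 [ 0.4491 -0.4207  0.0816] F [-1.16  0.3   4.31] T [0.13 0.11 0.02] o 0.286
 19.19 [ 0.4485 -0.4202  0.189 ] F [-1.12 -0.2  -1.95] T [-0.05 -0.02 -0.08] o 0.282
```

View pics/s7.png

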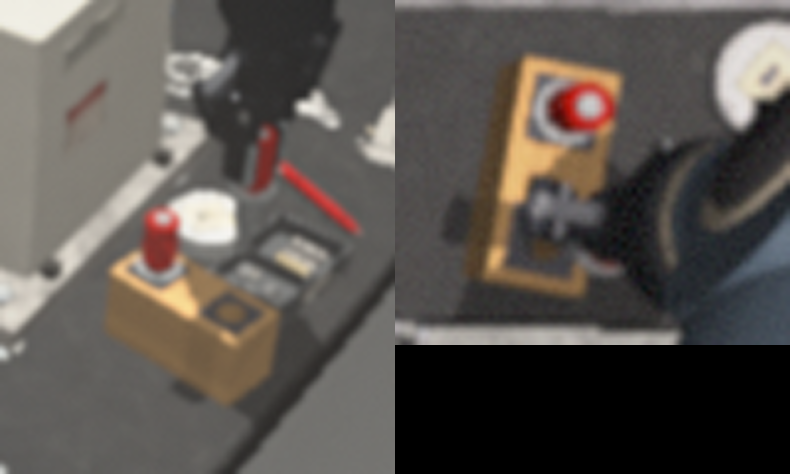

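```bash
python3 - <<'E'
from act import *
robot.move_straight([.455,-.35,.24],vel=.2)
robot.goto([.465,-.2,.24],O(-0.6))
robot.move_straight([.4735,.0744,.22],vel=.25)
robot.move_straight([.4745,.0744,.158],vel=.12)
st(); snap(8,(280,260,380,350))
E
```

```text
23.05 [0.475  0.0743 0.1584] F [-0.61  0.47 -1.26] T [ 0.02 -0.05 -0.01] o 0.282
```

View pics/s8.png

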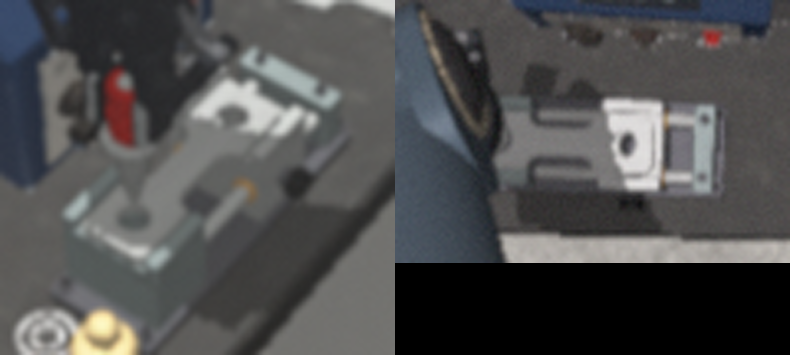

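```bash
python3 - <<'E'
from act import *
h=robot.move_straight([.4745,.0744,.112],vel=.06,contact_N=8); st(h)
if not h:
    h=robot.move_straight([.4745,.0744,.091],vel=.025,contact_N=10); st(h)
snap(9,(280,260,380,350))
E
```

```text
False 24.07 [0.4746 0.0746 0.1121] F [-0.41  2.01 -2.15] T [ 0.25 -0.09  0.02] o 0.281
True 24.88 [0.4748 0.0748 0.0915] F [-0.7   0.35  4.41] T [-0.15  0.08  0.02] o 0.285
```

View pics/s9.png

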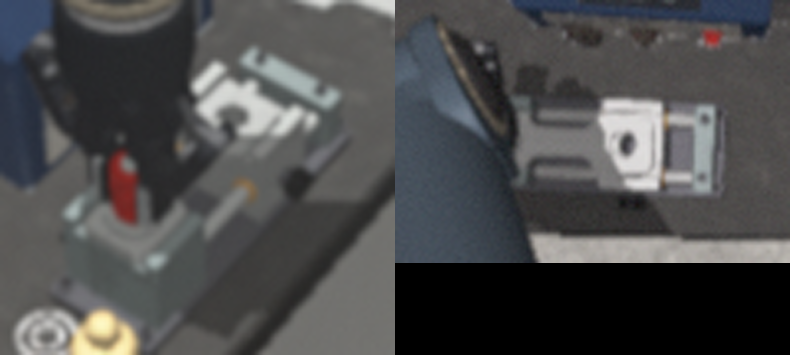

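```bash
python3 - <<'E'
from act import *
p=robot.sense()["tcp_pos"]
h=robot.move_straight([p[0],p[1],.0885],vel=.02,contact_N=20); st(h)
robot.grip(0.5)
st("open")
p=robot.sense()["tcp_pos"]
robot.move_straight([p[0],p[1],.17],vel=.12)
P=world_depth(load("top0"))
m=(np.abs(P[...,1]+.43)<.12)&(P[...,2]>.03)&(P[...,0]<.66)&(P[...,0]>.545)
for zb in((.03,.1),(.1,.15),(.15,.3),(.3,.6)):
    k=m&(P[...,2]>zb[0])&(P[...,2]<zb[1]); print(zb,k.sum(),P[k].min(0) if k.any() else "")
robot.move_straight([.465,-.2,.22],vel=.25)
snap(10,(280,260,380,350)); st()
E
```

```text
True 25.18 [0.4748 0.0749 0.0915] F [-1.25 -0.1   7.23] T [-0.04  0.37  0.01] o 0.281
open 25.5 [0.4745 0.075  0.0908] F [-0.65 -0.3   0.16] T [-0.02  0.01 -0.  ] o 0.504
(0.03, 0.1) 1597 [ 0.5456 -0.5498  0.0301]
(0.1, 0.15) 338 [ 0.5898 -0.5492  0.1011]
(0.15, 0.3) 2966 [ 0.5856 -0.5499  0.1501]
(0.3, 0.6) 2199 [ 0.5806 -0.5437  0.3001]
 27.68 [ 0.4651 -0.1984  0.2198] F [-1.21  0.4   0.  ] T [ 0.05  0.01 -0.  ] o 0.497
```

View pics/s10.png

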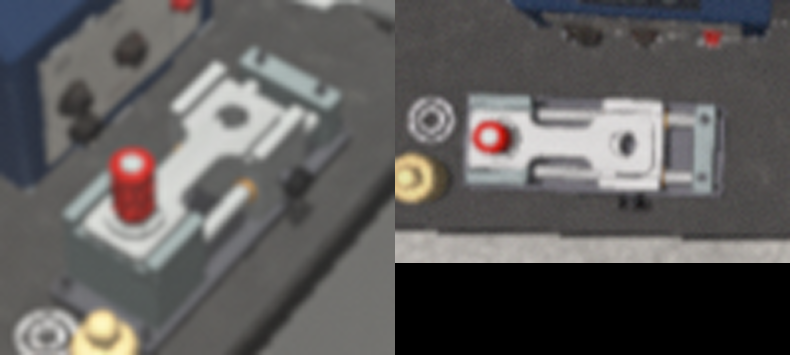

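```bash
python3 - <<'E'
from act import *
P=world_depth(load("top0"))
for zb in((.1,.15),(.15,.2),(.2,.3),(.3,.4),(.4,.9)):
  for ya in np.arange(-.56,-.34,.04):
    k=(P[...,2]>zb[0])&(P[...,2]<zb[1])&(P[...,1]>ya)&(P[...,1]<ya+.04)&(P[...,0]>.3)
    print(zb,round(ya,2),k.sum(),P[k][:,0].min().round(3) if k.any() else "")
E
```

```text
(0.1, 0.15) -0.56 118 0.595
(0.1, 0.15) -0.52 226 0.595
(0.1, 0.15) -0.48 188 0.509
(0.1, 0.15) -0.44 364 0.437
(0.1, 0.15) -0.4 851 0.595
(0.1, 0.15) -0.36 129 1.147
(0.15, 0.2) -0.56 68 0.596
(0.15, 0.2) -0.52 55 0.596
(0.15, 0.2) -0.48 57 0.59
(0.15, 0.2) -0.44 78 0.59
(0.15, 0.2) -0.4 831 0.596
(0.15, 0.2) -0.36 0 
(0.2, 0.3) -0.56 642 0.597
(0.2, 0.3) -0.52 1224 0.592
(0.2, 0.3) -0.48 1811 0.586
(0.2, 0.3) -0.44 2761 0.59
(0.2, 0.3) -0.4 2611 0.597
(0.2, 0.3) -0.36 0 
(0.3, 0.4) -0.56 0 
(0.3, 0.4) -0.52 189 0.635
(0.3, 0.4) -0.48 1135 0.586
(0.3, 0.4) -0.44 1271 0.678
(0.3, 0.4) -0.4 119 0.675
(0.3, 0.4) -0.36 0 
(0.4, 0.9) -0.56 302 0.582
(0.4, 0.9) -0.52 5477 0.581
(0.4, 0.9) -0.48 6611 0.581
(0.4, 0.9) -0.44 15623 0.581
(0.4, 0.9) -0.4 0 
(0.4, 0.9) -0.36 0
```

```bash
python3 - <<'E'
from act import *
X,Y=.5160,-.4310
robot.goto([.455,-.425,.2],O(-99.9))
robot.grip(0.6)
robot.move_straight([.465,-.425,.135],vel=.15)
h=robot.move_straight([X,Y,.135],vel=.1,contact_N=8); st(h)
if not h:
    h=robot.move_straight([X,Y,.081],vel=.06,contact_N=6); st(h)
    if not h:
        robot.grip(0.0,90); st("grip")
        p=robot.sense()["tcp_pos"]
        robot.move_straight([p[0],p[1],.165],vel=.12); st()
snap(11,(370,130,470,250),(400,230,480,300))
E
```

```text
False 30.34 [ 0.5155 -0.4311  0.1351] F [-0.87 -0.18 -0.41] T [0.02 0.07 0.02] o 0.599
False 31.39 [ 0.5163 -0.4312  0.0815] F [ 0.06  0.51 -0.05] T [-0.02  0.02  0.02] o 0.6
grip 31.75 [ 0.5164 -0.4313  0.0818] F [-0.68  0.91  4.63] T [ 0.12  0.12 -0.01] o 0.279
 32.6 [ 0.5158 -0.4308  0.164 ] F [-0.69 -0.93 -2.99] T [ 0.03  0.01 -0.08] o 0.283
```

View pics/s11.png

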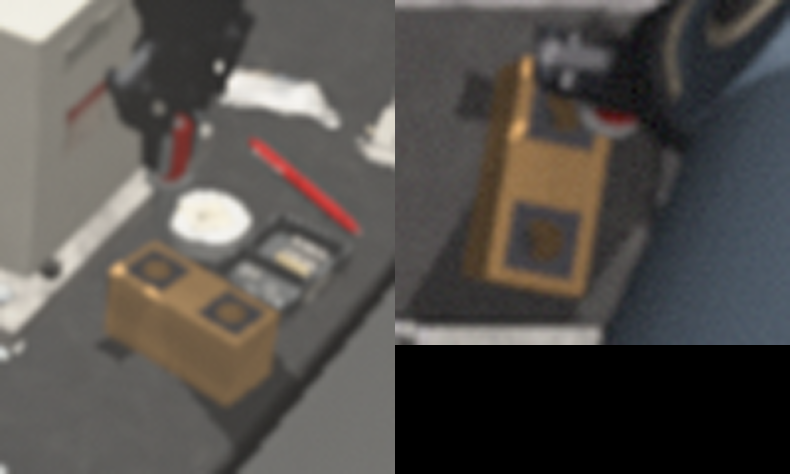

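```bash
python3 - <<'E'
from act import *
np.set_printoptions(precision=2,suppress=True)
g=load("scene10"); print("S sc",*hole(g,(332,282,346,296),.068,.6))
np.set_printoptions(precision=4,suppress=True)
robot.move_straight([.455,-.40,.18],vel=.2)
robot.move_straight([.455,-.35,.24],vel=.2)
robot.goto([.465,-.2,.24],O(-0.6))
robot.move_straight([.4735,-.0215,.21],vel=.25)
robot.move_straight([.4740,-.0215,.157],vel=.12)
st(); snap(12,(280,260,380,350))
E
```

```text
S sc [473.42 -22.11] [18.93 19.74] [338.47 289.03]
 36.47 [ 0.4744 -0.022   0.1573] F [ 0.07  0.74 -0.4 ] T [-0.02 -0.03 -0.02] o 0.28
```

View pics/s12.png

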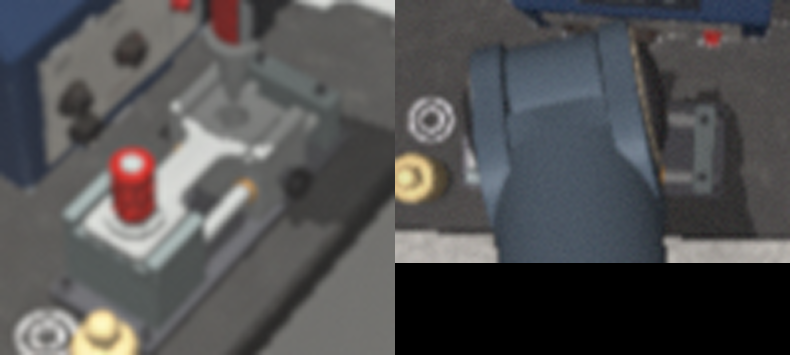

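```bash
python3 - <<'E'
from act import *
X=.4740
h=robot.move_straight([X,-.0222,.128],vel=.04,contact_N=6); st(h)
if not h:
    z=.128
    for z in np.arange(.124,.0999,-.004):
        h=robot.move_straight([X,-.0215,z],vel=.03,contact_N=25); s=st(h)
        if h or np.hypot(*s["wrist_force"][:2])>15: break
snap(13,(280,260,380,350))
E
```

```text
False 37.44 [ 0.4742 -0.0221  0.1281] F [ 0.19  0.45 -0.52] T [-0.06 -0.01  0.03] o 0.283
False 37.73 [ 0.4739 -0.0215  0.1239] F [ 0.22 -0.77 -0.75] T [ 0.02 -0.    0.01] o 0.28
False 38.01 [ 0.4738 -0.0219  0.1198] F [-0.34 -0.9  -1.49] T [-0.28 -0.02  0.01] o 0.281
False 38.29 [ 0.4742 -0.0218  0.1159] F [ 0.63 -2.18 -0.74] T [-0.56 -0.09 -0.03] o 0.281
False 38.58 [ 0.474  -0.0214  0.1119] F [ 0.23 -1.66 -1.65] T [-0.35 -0.13 -0.05] o 0.282
False 38.86 [ 0.474  -0.0213  0.1077] F [ 1.04 -1.25 -2.61] T [-0.18 -0.07  0.05] o 0.28
False 39.14 [ 0.4739 -0.0214  0.1035] F [ 0.36 -0.45 -2.86] T [-0.18 -0.19 -0.01] o 0.285
False 39.42 [ 0.4738 -0.0215  0.0996] F [ 0.11  0.35 -3.95] T [-0.2  -0.12 -0.02] o 0.28
```

View pics/s13.png

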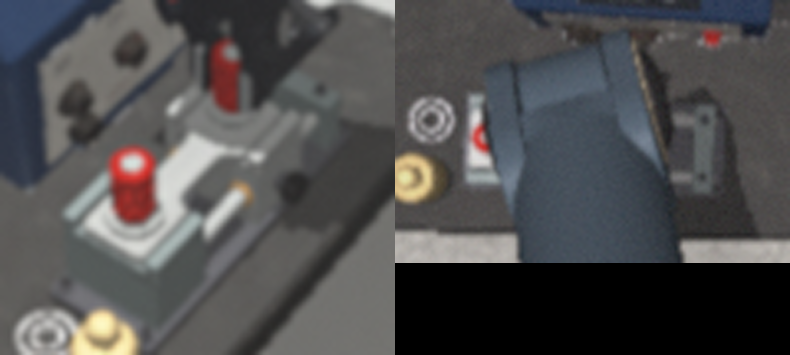

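```bash
python3 - <<'E'
from act import *
h=robot.move_straight([.4740,-.0215,.0885],vel=.02,contact_N=15); st(h)
robot.sleep(.3); s=st()
snap(14,(280,260,380,350))
E
```

```text
True 39.99 [ 0.4739 -0.0216  0.0917] F [-0.4  -0.8   6.07] T [-0.08  0.21  0.03] o 0.283
 40.29 [ 0.4739 -0.0216  0.0917] F [-1.07 -0.13  5.83] T [-0.01  0.21 -0.04] o 0.281
```

View pics/s14.png

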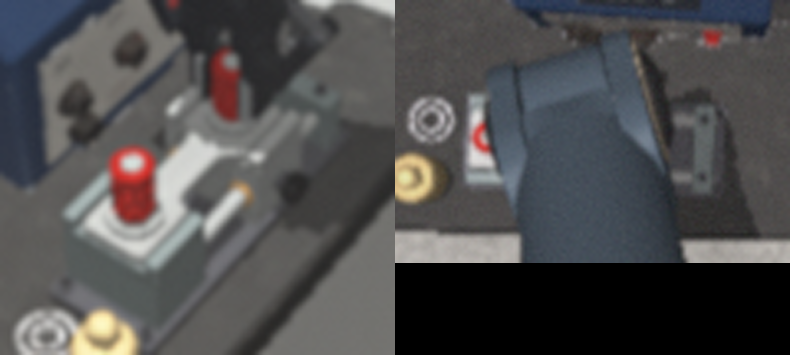

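Flange contact came at TCP z = 0.0917, the same height as pin 1. I'll release, back off and check both pins.

```bash
python3 - <<'E'
from act import *
robot.grip(0.5); st("open")
p=robot.sense()["tcp_pos"]
robot.move_straight([p[0],p[1],.17],vel=.12)
robot.move_straight([.465,-.2,.24],vel=.25)
robot.goto([.45,-.33,.25],O(-40)); st()
snap(15,(280,260,380,350))
g=load("scene15"); f=load("top15")
for n,ff in(("scene",g),("top",f)):
    S=8; im=ff["image"]; x0,y0,x1,y1=(295,265,350,325) if n=="scene" else (225,245,290,285)
    c=cv2.resize(im[y0:y1,x0:x1],None,fx=S,fy=S,interpolation=cv2.INTER_CUBIC); hsv=cv2.cvtColor(c,cv2.COLOR_RGB2HSV)
    m=((hsv[...,0]<6)|(hsv[...,0]>168))&(hsv[...,1]>140)&(hsv[...,2]>80)
    cs,_=cv2.findContours(m.astype(np.uint8),cv2.RETR_EXTERNAL,cv2.CHAIN_APPROX_NONE)
    for q in cs:
        if cv2.contourArea(q)<800: continue
        w=(q.reshape(-1,2)+.5)/S-.5+[x0,y0]; M=cv2.moments(cv2.convexHull(w.astype(np.float32))); ce=[M['m10']/M['m00'],M['m01']/M['m00']]
        print(n,np.ptp(w,axis=0),onplane(ff,[ce],.094)[0])
cv2.imwrite("pics/z15.png",cv2.resize(g["image"][262:330,285:375],None,fx=8,fy=8,interpolation=cv2.INTER_CUBIC)[:,:,::-1])
E
```

```text
open 40.71 [ 0.4728 -0.0219  0.0909] F [ 0.36 -0.6   0.17] T [ 0.05 -0.03  0.02] o 0.499
 43.02 [ 0.4504 -0.3284  0.2493] F [-0.55  1.14 -0.46] T [ 0.03 -0.    0.03] o 0.502
scene [11.125 18.25 ] [0.4767 0.0705 0.094 ]
scene [10.375 17.625] [ 0.476  -0.0258  0.094 ]
top [10.125  9.5  ] [ 0.4762 -0.0225  0.094 ]
top [10.875  9.   ] [0.4773 0.0746 0.094 ]
```

View pics/s15.png

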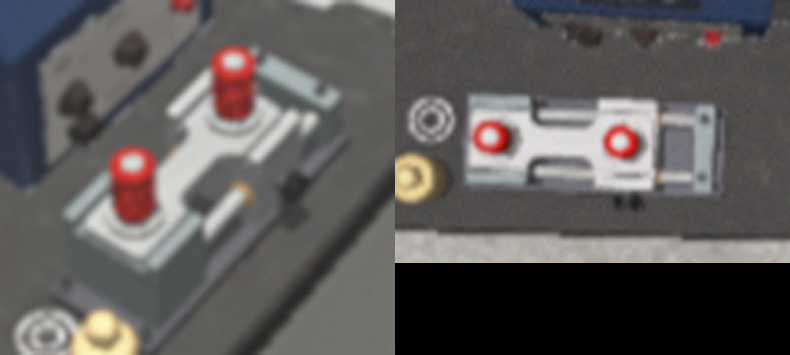

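View pics/z15.png

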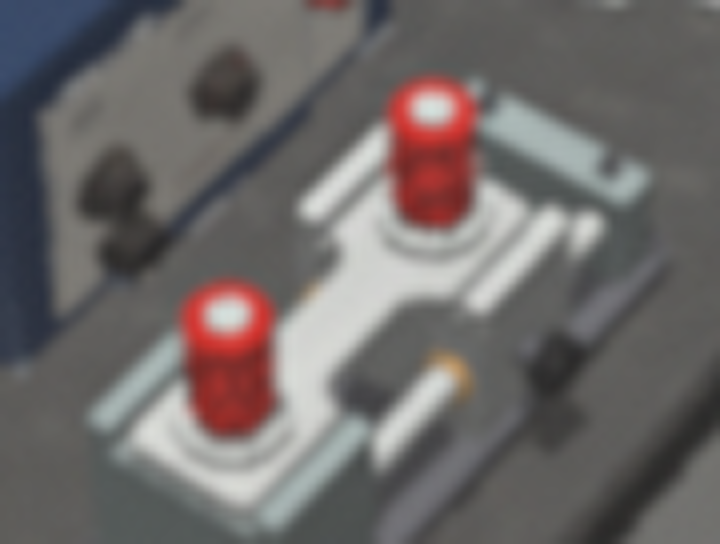

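```bash
python3 - <<'E'
from plant import robot
robot.sleep(.3); print(robot.close_job())
E
```

```text
the job is handed in; nothing more can be done
None
```

The job is done and handed in at about 43.5 s. The narrow coupon lies on both lugs, pinned first to the anchor and then to the sliding lug. I did not shift the slide beforehand; it was about 6 mm off when first measured, and the second pin's taper drew it into line. I released everything and parked the gripper clear of the work.

**Pin depth:** both pins stopped against their flanges at nearly the same tool height, 91.5 mm for pin 1 and 91.7 mm for pin 2, against an expected 91 mm. The steady push I read there was only 6–7 N. After release, the pictures show both pins upright with their flanges flat on the coupon.

**Pin spacing:** it measures 96.3 mm in the scene camera and 97.1 mm in the top camera, against a nominal 96 mm.

**Disagreements:** the two cameras differed by 2–3 mm in x throughout, so I checked positions against the robot. In the final picture they also differed by 3–4 mm in y on the pin centroids. The top camera could not measure the sliding lug's hole reliably through the coupon, so I used the scene view there.

**Not checked:** I did not measure the slide's final position directly, and I did not re-measure the wide coupon or the other bench items, though the arm never touched them on purpose.

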